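# Close the board holder on the circuit board

### The arm

A 6-joint arm with a two-finger parallel gripper is mounted at the origin on a cart in front of the work surface, level with it; the furniture and walls round the work are solid. World frame = base frame: x ahead of the robot, y to its left, z up, the work surface at z = 0. Lengths are in m, angles in rad, forces in N, time in s.
With the tool pointing down it reaches from about 0.35 to 0.775 m from the base axis. Payload 5.5 kg.
Tool frame: the origin (TCP) lies at the very end of the fingers, on their centre line; the grasp point (between the pads) lies 19 mm behind it; z points along the fingers, y is the direction in which the jaws open and shut (so a half turn about z gives the same grasp; the last joint's range is limited). The gripper opens to 85 mm and grips with 20 to 120 N. Pads are 22 mm wide; open, the fingers measure 114 mm over their backs; the gripper's body (76 mm by 85 mm) begins 54 mm behind the grasp point. The pads swing forward as they close: fully open they stand 13 mm farther back than shut.
Start: joints at [0.972, 0.313, 0.046, 1.304, 0, 1.431], TCP at [0.255, 0.516, 0.231] pointing down, gripper open.
Joint ranges: [-2.76, 2.76], [-0.86, 1.69], [-1.03, 1.26], [-2.2, 2.34], [-1.47, 1.5], [-3.14, 3.14]. Speed limits (rad/s): [2.57, 2.57, 3.14, 3.14, 3.14, 3.14].

### API

Orientations are given as a unit quaternion [w, x, y, z].
In Python, from workcell import get_state, imaging, env, spotter gives the robot as it stands.
- The arm moves only by the tool play_rows, never from a script. Its argument "moves" is a list of rows, each an object with "claw": the finger opening in cm, from 0 to 8.54; "delta_pos": the shift along the tool's x, y, z in cm, a list of three; "twist": the turn about the tool's z in degrees. A call has 1 to 12 rows; each row is the pose to reach, as a shift and turn from the pose commanded when the call began, along the tool's axes at that moment; what a row does not reach only later rows make up. A row lasts 1/8 s, in which the tool goes at most 62.5 mm and 10.7 degrees, less where a joint would pass 70% of its speed; a pose out of reach is approached as far as the arm can. A call with a gripper value outside its range is refused whole. The fingers move at their own pace and stop on an object; "force" is the grip in N (left out, the last holds). Time passes only in rows, so rows that repeat a pose let the fingers close. It gives the time, the measured TCP pose, the force and the opening at its end, in the units of the state.
- get_state(): the state, without advancing time (a new reading comes with each control period).
- imaging.read_camera(name): name is "scene" or "top" or "wrist"; returns the picture (420x560x3 uint8, red, green, blue); there is no depth.
- imaging.camera_info(name): a dict with "fx", "fy", "cx", "cy" (pixels), "world_to_cam" (4x4, takes a point from world to camera coordinates). Camera axes: x right, y down, z forward; pixel columns grow to the right and rows downward; lengths in m; the calibration is good to about 2 mm. A picture is of the moment at which its call begins: read the wrist's pose just before it. camera_info takes no time and is no camera call; for the wrist camera it gives the pose at the moment of the call.
- env.hand_in(): hands the job in, once; it reports no verdict.
Trained networks look in the newest picture that a camera, given by its name, has taken for a name from the list of things; names that differ only in an ending like _2 or _b are one class to them, and where a whole thing is asked for, a point or a joint stands for the part that bears it (a point fixed in the world has none). Each returns a list of dicts, best first, with "conf" (0 to 1); they miss things now and then, are a little off and sometimes report something else, mostly with a low value. They report only what shows in the picture. A call takes as long as a camera call. They do not tell look-alikes from the thing itself.
- spotter.spot_in(camera, query): "extent" ([left, top, right, bottom] in pixels, round what is visible of it).
The state is a dict: "clock": time; "joint_pos": joint angles; "qvel": joint speeds; "tau": joint torques, N m; "tcp_pos": TCP position; "orientation": TCP orientation; "wrist_force": force on the tool from outside, world axes, zero at the start; "ft_torque": the same for the moment, N m; "finger_gap": finger opening in m.
Only numpy, scipy, OpenCV 4.12 (cv2) and the standard library are available. Lean on these libraries where they do the work, as an engineer would, in place of code of your own. Each camera call takes 0.05 s, during which the arm holds its last target. There are 200 camera calls.

### The job

Close the board holder on the circuit board: by its knob, slide the movable jaw along the guide rods until the board is pushed home against the fixed jaw and held between the two jaws, then let go. Keep the board lying flat on the bed, and leave the small blue vice alone.

Things in the scene. Friction and masses are not known exactly. Their poses are not given: they have to be found in the camera images.
- board_holder: Fixed board holder: aluminium bed 250 (x) x 360 (y) x 12 mm, a 10 mm steel guide rod along each long side, a dark fixed jaw bar at one end, a dark movable one at the other, both 200 mm long, tops 37 mm above the bench. Origin: centre of the bed's underside, on the bench. Its y axis runs along the rods from fixed to movable jaw; the fixed jaw's inner face is at y = -110 mm.
- jaw_knob (a point): Centre (68 mm above the bench) of the upright black round knob, 24 mm across, 41 to 94 mm up, in the middle of the movable jaw. The jaw slides only along the holder's y axis (about 3 N, stays where left); its face is 20 mm from the knob axis. In the holder's frame the knob is at x = 0, starts at y = 110 to 140 mm, can go to y = 0, and is at y = 42 mm when the board is clamped.
- board_centre (a point): Centre, half-way up, of the green circuit board, loose on the bed between the jaws: 132 mm wide along the rods (its own x axis), 186 mm long across them, 21 mm high with its feet, top 33 mm above the bench, about 0.2 kg. It starts 5 to 30 mm short of the fixed jaw and slides when pushed. Pushed home, its centre is at y = -44 mm in the holder's frame.
- mini_vice: Small blue machine vice, 105 x 66 x 44 mm, loose on the bench beside the holder; not part of the job. Origin: centre of its underside.
Mind the look-alikes: they are no part of the job. There is more than one size of the part that bears board_centre; the job needs the larger.

How it is judged:
By the outcome, as a careful person would: the job done as asked, in the order asked, and still so for the second after the job is handed in, with the robot touching nothing.
It also fails if it takes over 32 s, if anything falls off the work surface, if the arm or the gripper's body presses on something with over 40 N, if the wrist force passes 120 N, or if a joint passes its speed limit or range.

## Working session

There is one attempt and no reset: what is moved stays moved. The work goes in short steps, Python scripts to look and compute and a tool call to move; the robot and the scene stay as the last step left them, time stands still between calls to the robot, and variables do not carry over. Pictures are saved under pics/ and viewed, about 8 in all and at most 12, crops included, and the job is handed in when it is done.

Besides the shell and the picture viewer there is one more tool, called after "Emit:" as name(argument=value, ...), one argument or row to a line, values as JSON. play_rows: Moves the arm, as the interface text tells. Its arguments: {"type":"object","properties":{"moves":{"type":"array"},"force":{"type":"number"}},"required":["moves"]}

```bash
mkdir -p pics; cat > h.py <<'E'
from workcell import get_state, imaging, env, spotter
import numpy as np, cv2
def save(cam,name):
    im=imaging.read_camera(cam); cv2.imwrite(f'pics/{name}.png',im[:,:,::-1]); return im
def ray(cam,u,v,z):
    c=imaging.camera_info(cam); T=np.linalg.inv(c['world_to_cam'])
    d=T[:3,:3]@[(u-c['cx'])/c['fx'],(v-c['cy'])/c['fy'],1]; o=T[:3,3]
    return o+d*(z-o[2])/d[2]
def proj(cam,p):
    c=imaging.camera_info(cam); q=(c['world_to_cam']@np.r_[p,1])[:3]
    return np.array([c['fx']*q[0]/q[2]+c['cx'],c['fy']*q[1]/q[2]+c['cy']])
E
python3 - <<'E'
from h import *
a=save('top','top0'); 
for q in ['board_holder','jaw_knob','board_centre','mini_vice']: print(q,spotter.spot_in('top',q))
b=save('scene','scene0')
for q in ['jaw_knob']: print(q,spotter.spot_in('scene',q))
s=get_state(); print(s['clock'],s['tcp_pos'],s['orientation'],s['finger_gap'])
for c in['top','scene']: print(np.linalg.inv(imaging.camera_info(c)['world_to_cam']).round(3))
E
```

```text
board_holder [{'extent': [241.2, 131.3, 368.6, 242.9], 'conf': 0.86}]
jaw_knob [{'extent': [246.5, 135.3, 292.3, 205.0], 'conf': 0.87}, {'extent': [239.4, 129.4, 365.5, 242.4], 'conf': 0.45}]
board_centre [{'extent': [282.5, 160.7, 341.1, 223.0], 'conf': 0.96}]
mini_vice [{'extent': [149.6, 207.2, 174.5, 238.8], 'conf': 0.83}, {'extent': [247.5, 137.2, 294.0, 206.8], 'conf': 0.75}]
jaw_knob [{'extent': [257.8, 177.1, 313.8, 208.1], 'conf': 0.62}]
0.35 [0.25461162 0.51546389 0.23108135] [-8.20023424e-05  2.27388400e-01  9.73804127e-01 -1.75182007e-04] 0.08533366028396103
[[ 0.014 -0.998  0.065  0.367]
 [-1.    -0.013  0.018 -0.083]
 [-0.017 -0.066 -0.998  1.6  ]
 [ 0.     0.     0.     1.   ]]
[[ 0.5   -0.408  0.764 -0.791]
 [-0.866 -0.223  0.448 -0.79 ]
 [-0.012 -0.886 -0.464  0.819]
 [ 0.     0.     0.     1.   ]]
```

View pics/top0.png

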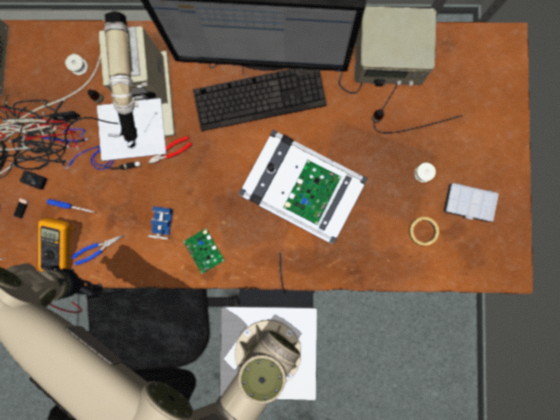

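View pics/scene0.png

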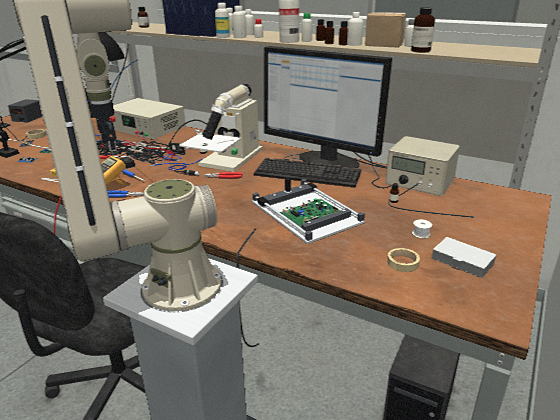

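The top view shows two green boards: the larger at (313,192) in the white holder, and a smaller one at (203,250) loose on the bench. The larger fits: it is in the holder, between the jaws. The knob looks to be on the upper-left jaw at about (270,168), and the blue vice is at (161,223). I'll confirm in an enlarged crop.

```bash
python3 - <<'E'
import cv2
im=cv2.imread('pics/top0.png')[122:252,230:380]
cv2.imwrite('pics/crop0.png',cv2.resize(im,None,fx=4.6,fy=4.6,interpolation=cv2.INTER_CUBIC))
E
```

```text
(no output)
```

View pics/crop0.png

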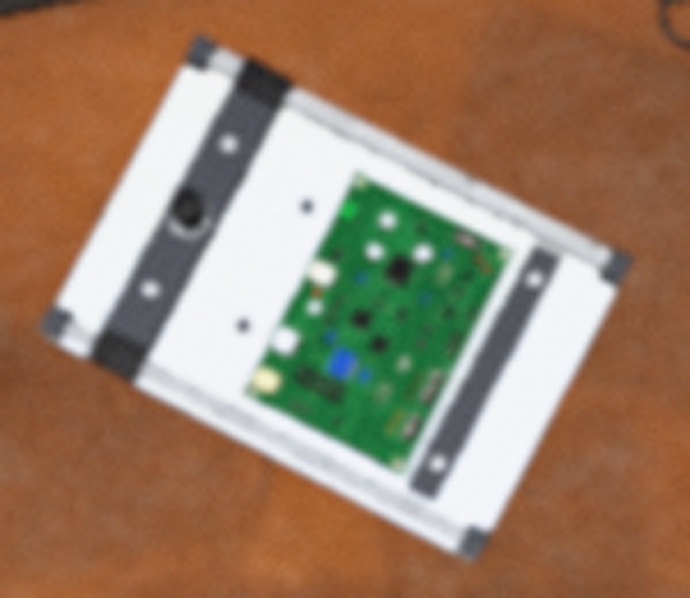

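The crop shows the larger board between the jaws, the knob at crop (189,207), the movable jaw at upper left and the fixed jaw at lower right, with corner blocks at the rod ends.

```bash
python3 - <<'E'
from h import *
f=lambda u,v,z: ray('top',230+(u+.5)/4.6-.5,122+(v+.5)/4.6-.5,z)
C=np.array([f(*p,.024) for p in [(201,52),(621,265),(474,542),(56,323)]]); print(C.round(4))
ctr=C.mean(0); y=(C[0]+C[3]-C[1]-C[2]);y=y[:2]/np.linalg.norm(y[:2]); x=np.array([y[1],-y[0]])
xx=C[0]+C[1]-C[2]-C[3]; xx=xx[:2]/np.linalg.norm(xx[:2])
print('centre',ctr,'y',y,'yaw y deg',np.degrees(np.arctan2(y[1],y[0])),'x check',np.degrees(np.arctan2(xx[1],xx[0])))
L=lambda p:(np.array([(p[:2]-ctr[:2])@x,(p[:2]-ctr[:2])@y])*1000).round(1)
k=f(189,207,.09);print('knob',k,L(k))
B=[f(*p,.03) for p in [(358,177),(510,245),(402,468),(250,392)]]
print('board',[L(p) for p in B],L(np.mean(B,0)))
print('fixed jaw inner',[L(f(*p,.037)) for p in [(530,252),(412,487)]])
from scipy.spatial.transform import Rotation as R
s=get_state();q=s['orientation'];print(R.from_quat(np.r_[q[1:],q[0]]).as_matrix().round(3))
E
```

```text
[[ 0.7387 -0.0071  0.024 ]
 [ 0.5845 -0.3158  0.024 ]
 [ 0.3815 -0.2104  0.024 ]
 [ 0.537   0.0957  0.024 ]]
centre [ 0.56042321 -0.10941701  0.024     ] y [0.44987279 0.89309265] yaw y deg 63.26447742935314 x check -27.22790951033483
knob [ 0.61282795 -0.00359558  0.09      ] [ -0.8 118.1]
board [array([82.8, 26. ]), array([ 89.2, -95. ]), array([-91.1, -99.9]), array([-93. ,  23.1])] [ -3.  -36.4]
fixed jaw inner [array([  90.1, -110. ]), array([-100.4, -112.3])]
[[-0.897  0.443 -0.   ]
 [ 0.443  0.897 -0.   ]
 [ 0.    -0.    -1.   ]]
```

Measured values agree with the description: knob at holder (−1, 118) mm, fixed jaw face at y ≈ −111, board about 8 mm short of home. The tool's y axis already lies along the rods, within 0.5°. Next I move to above the knob.

Emit:
play_rows(
  moves=[
    {"claw":8.5,"delta_pos":[-3,-1.7,0],"twist":0},
    {"claw":8.5,"delta_pos":[-8,-4.5,0],"twist":0},
    {"claw":8.5,"delta_pos":[-13,-7.2,0],"twist":0},
    {"claw":8.5,"delta_pos":[-18,-10,0],"twist":0},
    {"claw":8.5,"delta_pos":[-23,-12.8,0],"twist":0},
    {"claw":8.5,"delta_pos":[-28,-15.6,0],"twist":0},
    {"claw":8.5,"delta_pos":[-33,-18.4,0],"twist":0},
    {"claw":8.5,"delta_pos":[-38,-21.2,0],"twist":0},
    {"claw":8.5,"delta_pos":[-43,-24,0],"twist":0},
    {"claw":8.5,"delta_pos":[-48,-26.7,0],"twist":0},
    {"claw":8.5,"delta_pos":[-52.5,-29.2,0],"twist":0},
    {"claw":8.5,"delta_pos":[-55.1,-30.7,0],"twist":0},
  ],
)

```text
clock: 1.85
tcp_pos: [0.6139, -0.0062, 0.2309]
orientation: [0.0, 0.228, 0.974, -0.0]
wrist_force: [0.4, 0.0, -0.3]
finger_gap: 0.0853
```

```bash
python3 - <<'E'
from h import *
imaging.read_camera('top')
s=get_state();print(s['clock'],s['tcp_pos'],s['orientation'],s['joint_pos'],s['wrist_force'])
im=save('wrist','w1'); print(spotter.spot_in('wrist','jaw_knob'),proj('wrist',[.6128,-.0036,.09]),proj('wrist',[.6128,-.0036,.041]))
E
```

```text
1.9 [ 0.61559291 -0.00875229  0.23049322] [ 8.86027525e-04  2.29448443e-01  9.73320129e-01 -7.44022518e-04] [-0.14372273  0.39298646  0.15870421  1.33487931 -0.00163768  0.31929818] [ 2.51435454 -1.4965795   0.02510935]
[{'extent': [267.2, 50.9, 302.7, 285.1], 'conf': 0.73}] [280.44723548 194.03889875] [280.3081122  182.88092265]
```

View pics/w1.png

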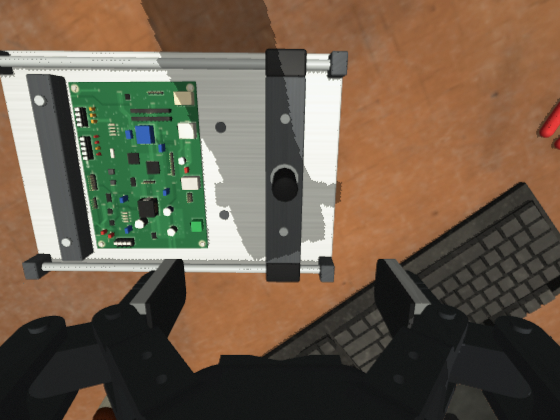

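The wrist view shows the knob top at about (285,184) on the movable jaw, with the board at left. The arm was still settling, so I'll hold and re-measure.

Emit:
play_rows(
  moves=[
    {"claw":8.5,"delta_pos":[0,0,0],"twist":0},
    {"claw":8.5,"delta_pos":[0,0,0],"twist":0},
    {"claw":8.5,"delta_pos":[0,0,0],"twist":0},
  ],
)

```text
clock: 2.38
tcp_pos: [0.6124, -0.0027, 0.2317]
orientation: [0.0, 0.227, 0.974, 0.0]
wrist_force: [-0.5, -0.6, -0.0]
finger_gap: 0.085
```

```bash
python3 - <<'E'
from h import *
s=get_state();print(s['clock'],s['tcp_pos'],s['orientation'])
im=save('wrist','w2')
cv2.imwrite('pics/w2c.png',cv2.resize(im[20:290,0:360,::-1],None,fx=2.2,fy=2.2,interpolation=cv2.INTER_CUBIC))
E
```

```text
2.375 [ 0.61239804 -0.0027319   0.23166208] [1.76464177e-04 2.26699226e-01 9.73964795e-01 8.57417360e-05]
```

View pics/w2c.png

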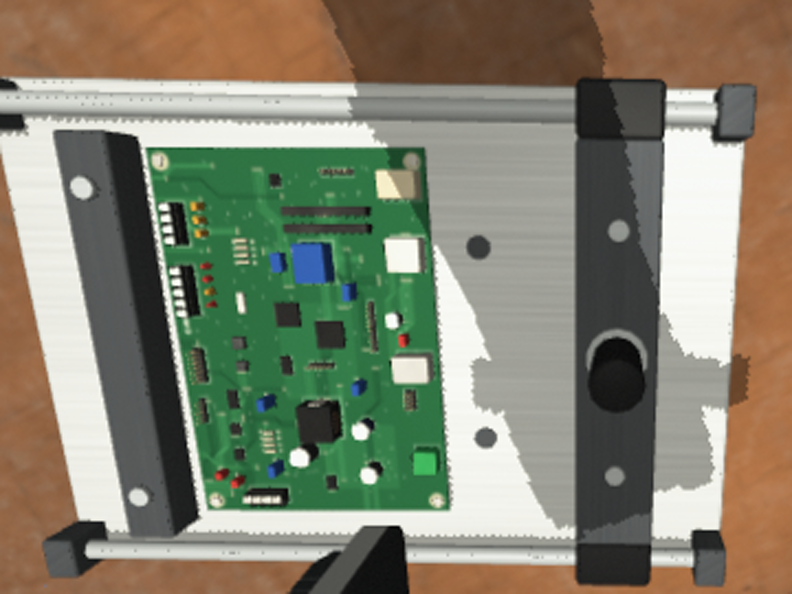

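```bash
python3 - <<'E'
from h import *
f=lambda u,v,z: ray('wrist',(u+.5)/2.2-.5,20+(v+.5)/2.2-.5,z)
k=f(616,383,.094); a=f(619,231,.037); b=f(615,476,.037)
print('knob',k,'screws mid',(a+b)/2,'jaw dir deg',np.degrees(np.arctan2(*(a-b)[1::-1])))
ff=[f(82,188,.037),f(139,497,.037)]
d=ff[0]-ff[1];print('fixed screws',np.mean(ff,0),np.degrees(np.arctan2(d[1],d[0])))
B=[f(*p,.030) for p in [(147,150),(426,150),(448,509),(207,509)]]
ctr=np.array([.56042,-.10942]);
for yaw in (63.26,62.8):
  y=np.array([np.cos(np.radians(yaw)),np.sin(np.radians(yaw))]);x=np.array([y[1],-y[0]])
  L=lambda p:(np.array([(p[:2]-ctr)@x,(p[:2]-ctr)@y])*1000).round(1)
  print(yaw,'knob',L(k),L((a+b)/2),'board',[L(p) for p in B],L(np.mean(B,0)),'fixed screws',L(ff[0]),L(ff[1]), 'target', ctr+.042*y)
E
```

```text
knob [ 0.61113161 -0.00155964  0.094     ] screws mid [ 0.61342417 -0.00212809  0.037     ] jaw dir deg 152.95105200484838
fixed screws [ 0.50271434 -0.21906811  0.037     ] 152.9867154183853
63.26 knob [ -3.2 119.1] [ -0.9 119.7] board [array([-94.7, -95.7]), array([-96. ,  31.6]), array([81.6, 31.8]), array([ 82.8, -94.8])] [ -6.6 -31.8] fixed screws [ -77.7 -123.5] [  73.3 -124.2] target [ 0.57931759 -0.07191159]
62.8 knob [ -4.2 119.1] [ -1.9 119.7] board [array([-93.9, -96.4]), array([-96.3,  30.8]), array([81.3, 32.4]), array([ 83.6, -94.1])] [ -6.3 -31.8] fixed screws [ -76.7 -124.1] [  74.3 -123.7] target [ 0.57961811 -0.07206451]
```

Emit:
play_rows(
  moves=[
    {"claw":8.5,"delta_pos":[0,0,3],"twist":0},
    {"claw":8.5,"delta_pos":[0,0,7],"twist":0},
    {"claw":8.5,"delta_pos":[0,0,11],"twist":0},
    {"claw":8.5,"delta_pos":[0,0,14],"twist":0},
    {"claw":8.5,"delta_pos":[0,0,16.5],"twist":0},
    {"claw":8.5,"delta_pos":[0,0,17.8],"twist":0},
    {"claw":8.5,"delta_pos":[0,0,17.8],"twist":0},
    {"claw":8.5,"delta_pos":[0,0,17.8],"twist":0},
  ],
)

```text
clock: 3.42
tcp_pos: [0.6136, -0.0037, 0.0545]
orientation: [0.001, 0.227, 0.974, 0.0]
wrist_force: [0.4, -0.1, 0.0]
finger_gap: 0.085
```

Emit:
play_rows(
  moves=[
    {"claw":4,"delta_pos":[0,0,0],"twist":0},
    {"claw":3,"delta_pos":[0,0,0],"twist":0},
    {"claw":2,"delta_pos":[0,0,0],"twist":0},
    {"claw":2,"delta_pos":[0,0,0],"twist":0},
    {"claw":2,"delta_pos":[0,0,0],"twist":0},
    {"claw":2,"delta_pos":[0,0,0],"twist":0},
    {"claw":2,"delta_pos":[0,0,0],"twist":0},
    {"claw":2,"delta_pos":[0,0,0],"twist":0},
  ],
  force=30,
)

```text
clock: 4.42
tcp_pos: [0.613, -0.0036, 0.0537]
orientation: [0.0, 0.227, 0.974, 0.0]
wrist_force: [-0.5, 0.3, 4.8]
finger_gap: 0.0232
```

Emit:
play_rows(
  moves=[
    {"claw":2,"delta_pos":[0,-0.4,0],"twist":0},
    {"claw":2,"delta_pos":[0.02,-1,0],"twist":0},
    {"claw":2,"delta_pos":[0.03,-1.6,0],"twist":0},
    {"claw":2,"delta_pos":[0.03,-2.2,0],"twist":0},
    {"claw":2,"delta_pos":[0.04,-2.8,0],"twist":0},
    {"claw":2,"delta_pos":[0.05,-3.4,0],"twist":0},
    {"claw":2,"delta_pos":[0.06,-4,0],"twist":0},
    {"claw":2,"delta_pos":[0.06,-4.6,0],"twist":0},
    {"claw":2,"delta_pos":[0.07,-5.2,0],"twist":0},
    {"claw":2,"delta_pos":[0.08,-5.7,0],"twist":0},
    {"claw":2,"delta_pos":[0.08,-6,0],"twist":0},
    {"claw":2,"delta_pos":[0.08,-6,0],"twist":0},
  ],
)

```text
clock: 5.92
tcp_pos: [0.5855, -0.0573, 0.0537]
orientation: [0.0, 0.227, 0.974, 0.0]
wrist_force: [-0.6, 2.2, 5.4]
finger_gap: 0.0233
```

```bash
python3 - <<'E'
from h import *
s=get_state();print(s['clock'],s['tcp_pos'],s['wrist_force'],s['finger_gap'])
im=save('wrist','w3')
E
```

```text
5.925 [ 0.58548703 -0.05728085  0.05367912] [-0.64767    2.2479894  5.4484273] 0.023291488700704816
```

View pics/w3.png

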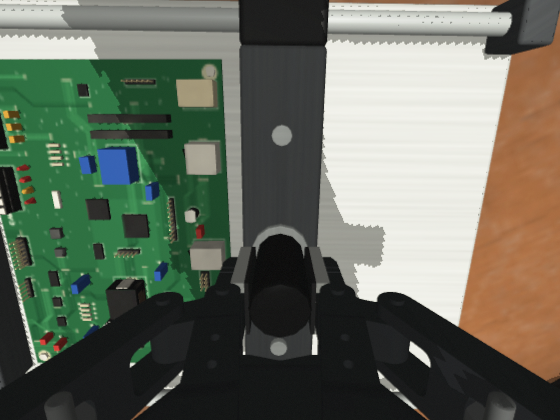

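The knob is held, the jaw has followed, and its face is now close to the board's right edge, about (230,150). About 16 mm remain, so I continue slowly.

Emit:
play_rows(
  moves=[
    {"claw":2,"delta_pos":[0.0,-0.2,0],"twist":0},
    {"claw":2,"delta_pos":[0.0,-0.4,0],"twist":0},
    {"claw":2,"delta_pos":[0.01,-0.6,0],"twist":0},
    {"claw":2,"delta_pos":[0.01,-0.8,0],"twist":0},
    {"claw":2,"delta_pos":[0.01,-1.0,0],"twist":0},
    {"claw":2,"delta_pos":[0.02,-1.2,0],"twist":0},
    {"claw":2,"delta_pos":[0.02,-1.3,0],"twist":0},
    {"claw":2,"delta_pos":[0.02,-1.3,0],"twist":0},
    {"claw":2,"delta_pos":[0.02,-1.3,0],"twist":0},
  ],
)

```text
clock: 7.1
tcp_pos: [0.5799, -0.0683, 0.0537]
orientation: [0.0, 0.227, 0.974, 0.001]
wrist_force: [-0.0, 3.2, 5.6]
finger_gap: 0.0234
```

Emit:
play_rows(
  moves=[
    {"claw":2,"delta_pos":[0.0,-0.1,0],"twist":0},
    {"claw":2,"delta_pos":[0.0,-0.2,0],"twist":0},
    {"claw":2,"delta_pos":[0.0,-0.2,0],"twist":0},
    {"claw":2,"delta_pos":[0.0,-0.2,0],"twist":0},
  ],
)

```text
clock: 7.6
tcp_pos: [0.579, -0.07, 0.0537]
orientation: [0.0, 0.227, 0.974, 0.001]
wrist_force: [1.0, 4.1, 5.7]
finger_gap: 0.0229
```

Emit:
play_rows(
  moves=[
    {"claw":2,"delta_pos":[0.0,-0.1,0],"twist":0},
    {"claw":2,"delta_pos":[0.0,-0.2,0],"twist":0},
    {"claw":2,"delta_pos":[0.0,-0.2,0],"twist":0},
    {"claw":2,"delta_pos":[0.0,-0.2,0],"twist":0},
  ],
)

```text
clock: 8.1
tcp_pos: [0.5781, -0.0717, 0.0537]
orientation: [0.0, 0.227, 0.974, 0.001]
wrist_force: [-0.7, 3.7, 6.3]
finger_gap: 0.0232
```

Emit:
play_rows(
  moves=[
    {"claw":2,"delta_pos":[0.0,-0.1,0],"twist":0},
    {"claw":2,"delta_pos":[0.0,-0.2,0],"twist":0},
    {"claw":2,"delta_pos":[0.0,-0.2,0],"twist":0},
    {"claw":2,"delta_pos":[0.0,-0.2,0],"twist":0},
  ],
)

```text
clock: 8.6
tcp_pos: [0.5779, -0.0721, 0.0537]
orientation: [0.001, 0.227, 0.974, 0.002]
wrist_force: [2.9, 8.0, 4.4]
finger_gap: 0.0231
```

The tool now stops short of its command and the force is rising, so contact is made. One more small firm push.

Emit:
play_rows(
  moves=[
    {"claw":2,"delta_pos":[0.0,-0.1,0],"twist":0},
    {"claw":2,"delta_pos":[0.0,-0.2,0],"twist":0},
    {"claw":2,"delta_pos":[0.0,-0.2,0],"twist":0},
    {"claw":2,"delta_pos":[0.0,-0.2,0],"twist":0},
  ],
)

```text
clock: 9.1
tcp_pos: [0.5779, -0.0721, 0.0537]
orientation: [0.001, 0.226, 0.974, 0.004]
wrist_force: [6.0, 15.2, 3.5]
finger_gap: 0.0233
```

```bash
python3 - <<'E'
from h import *
s=get_state();print(s['clock'],s['tcp_pos'],s['wrist_force'],s['finger_gap'])
im=save('wrist','w4')
E
```

```text
9.1 [ 0.57789066 -0.07206226  0.05368668] [ 6.04811918 15.24033646  3.45017399] 0.02329943883246261
```

View pics/w4.png

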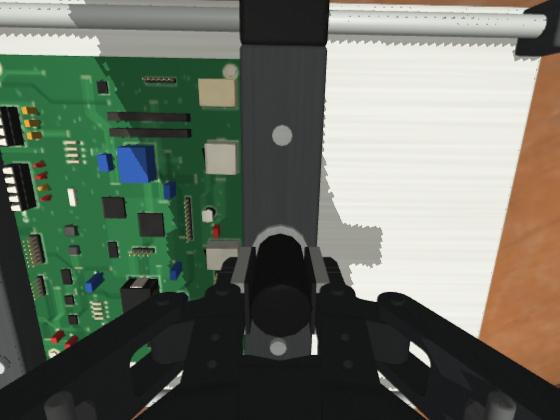

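The jaw face is flush along the board and the tool has stalled at the expected place (16 N). I unload the push, open the fingers, then lift straight up.

Emit:
play_rows(
  moves=[
    {"claw":2,"delta_pos":[0,0.15,0],"twist":0},
    {"claw":2,"delta_pos":[0,0.3,0],"twist":0},
    {"claw":2,"delta_pos":[0,0.3,0],"twist":0},
    {"claw":3,"delta_pos":[0,0.3,0],"twist":0},
    {"claw":4,"delta_pos":[0,0.3,0],"twist":0},
    {"claw":6,"delta_pos":[0,0.3,0],"twist":0},
    {"claw":7,"delta_pos":[0,0.3,0],"twist":0},
    {"claw":7,"delta_pos":[0,0.3,0],"twist":0},
    {"claw":7,"delta_pos":[0,0.3,0],"twist":0},
  ],
)

```text
clock: 10.28
tcp_pos: [0.5773, -0.0732, 0.0533]
orientation: [0.0, 0.227, 0.974, 0.0]
wrist_force: [-0.7, -0.7, 0.5]
finger_gap: 0.0698
```

Emit:
play_rows(
  moves=[
    {"claw":7,"delta_pos":[0,0,-1],"twist":0},
    {"claw":7,"delta_pos":[0,0,-3],"twist":0},
    {"claw":7,"delta_pos":[0,0,-6],"twist":0},
    {"claw":7,"delta_pos":[0,0,-10],"twist":0},
    {"claw":7,"delta_pos":[0,0,-14],"twist":0},
    {"claw":7,"delta_pos":[0,0,-17],"twist":0},
    {"claw":7,"delta_pos":[0,0,-18],"twist":0},
    {"claw":7,"delta_pos":[0,0,-18],"twist":0},
    {"claw":7,"delta_pos":[0,0,-18],"twist":0},
  ],
)

```text
clock: 11.4
tcp_pos: [0.5765, -0.073, 0.2318]
orientation: [-0.001, 0.227, 0.974, 0.0]
wrist_force: [0.5, 0.3, -0.1]
finger_gap: 0.0696
```

```bash
python3 - <<'E'
from h import *
s=get_state();print(s['clock'],s['tcp_pos'],s['wrist_force'],s['finger_gap'])
im=save('wrist','w5')
for p in ([.5795,-.072,.094],): print(proj('wrist',p))
cv2.imwrite('pics/w5c.png',cv2.resize(im[:,:,::-1],None,fx=1.4,fy=1.4,interpolation=cv2.INTER_CUBIC))
E
```

```text
11.4 [ 0.57654859 -0.07296617  0.23175372] [ 0.50280314  0.26312314 -0.06446051] 0.06955725804851458
[281.65244683 198.68649958]
```

View pics/w5c.png

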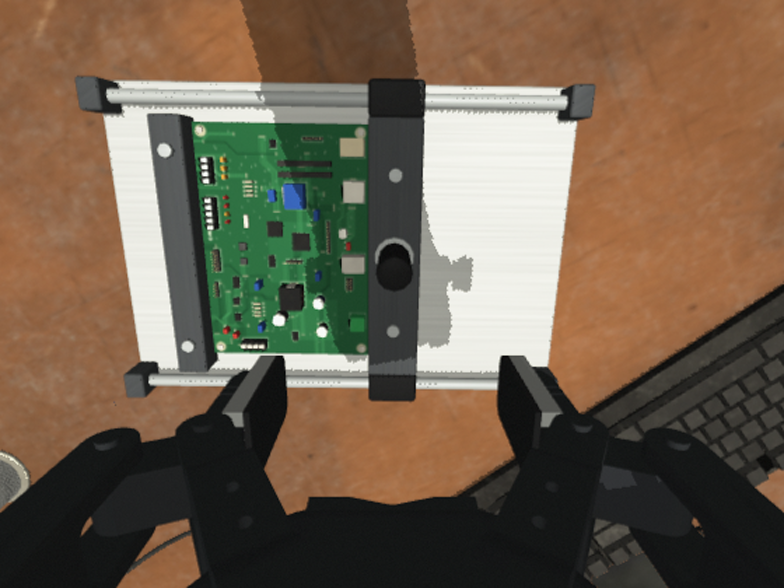

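The wrist view from above shows the board flat, flush against the fixed jaw on its left (about x 205) and the movable jaw on its right (about x 369), with the fingers clear. One quick numeric check, then hand in.

```bash
python3 - <<'E'
from h import *
f=lambda u,v: ray('wrist',(u+.5)/1.4-.5,(v+.5)/1.4-.5,.037)
m=(f(395,175)+f(393,331))/2; x=(f(165,150)+f(188,346))/2
y=np.array([np.cos(np.radians(63)),np.sin(np.radians(63))])
print('jaw-jaw screw dist mm (expect ~166):',((m-x)[:2]@y*1000).round(1),'knob xy',m[:2].round(4))
print(env.hand_in())
E
```

```text
jaw-jaw screw dist mm (expect ~166): 164.7 knob xy [ 0.5775 -0.0711]
the job is handed in; nothing more can be done
None
```

The board holder is closed on the larger circuit board, and the job was handed in at about 11.4 s of the 32 s allowed. I gripped the knob with 30 N and slid the jaw about 77 mm along the rods. I pushed until it stalled at about 16 N, then unloaded, opened the fingers and lifted clear.

- **Position:** the knob ended at (0.578, −0.071), within 2 mm of the predicted clamped place. The spacing between the two jaws' screws came out at 164.7 mm against about 166 mm expected, which is within calibration error.
- **Final picture:** the board lies flat and square, with no visible gap at either jaw. The wrist force after release was about zero.
- **Blue vice:** I did not go near it, but I did not take another picture of it at the end.
- **Oddity:** an upward force of about 5 N showed on the wrist while the knob was gripped. It was gone after release. No check failed.

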